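# Hold a pastry ring over the air nozzle

### The job

Blow the crumbs off the smaller of the two steel pastry rings: first turn the lever of the bench air valve to its half-open mark (45 degrees), then take that ring, carry it over the jars and the shaker and hold it level, centred over the upright nozzle with its lower rim about 15 mm above the nozzle's tip. The ring must never touch the air station, the jars, the shaker, the tin and the other ring must stay where they are, and the program finishes with the gripper still holding the ring there, quite still, and the valve still half open.

Things in the scene. Friction and masses are not known exactly. Their poses are not given: they have to be found in the camera images.
- air_valve (a joint): angle of the valve lever: 0 = shut (lever square to the pipe), 1.571 = fully open (lever along the pipe, pointing to the nozzle), half open = 0.785 (lever over the long black middle mark of the round dial plate; short marks are 0 and 1.571). It grows clockwise seen from above. It stays where it is left (friction 0.10 N m, about 1.5 N at the knob). At the start it stands between 0 and 0.45.
- valve_knob (a point): centre of the top face of the upright black knob on the lever's end: a plain cylinder 16 mm across and 34 mm tall (from the lever's upper face, 66 mm above the worktop, to 100 mm). The knob goes round valve_axis at 65 mm radius, nothing else stands within 45 mm of it above the lever.
- valve_axis (a point): upright axis of the valve, at the height of the lever's upper face (66 mm above the worktop); the steel lever is 14 mm wide and 5 mm thick, the hub on the axis is 20 mm across and 70 mm high; below it lie a round dial plate 100 mm across, the brass valve body and the pipe.
- nozzle_tip (a point): centre of the flat top of the upright steel nozzle, 130 mm above the worktop; 12 mm across, widening to 26 mm at 12 mm below. z is up. It stands in a round steel dish (92 mm across, rim 22 mm high), 130 mm from valve_axis along the pipe. At least 80 mm behind it is a fixed steel stand with a scale on it, about 270 mm high: keep hand and wrist clear of it.
- air_station: the fixed bench air station: steel base plate 110 x 250 x 8 mm with valve and nozzle along its long middle line; origin at the centre of the plate's underside on the worktop. Its y axis runs along the pipe, from the valve (y = -65 mm) to the nozzle (y = +65 mm); the shut lever points to -x, and z is up.
- small_ring: the smaller of two plain steel pastry rings, open at both ends: 49 mm outside diameter with its rolled upper rim, 40 mm tall, about 2 mm wall, about 60 g; stands upright on the worktop, origin at the centre of its lower rim, z up along its axis. Grasp it across the outside.
- low_tin: low food tin with a green label, 75 mm across, 58 mm tall, standing near the rings; origin at the centre of its underside. Stays where it is.
- large_ring: the larger steel pastry ring, 76 mm across, 40 mm tall; origin at the centre of its lower rim. Stays where it is.
- spice_jar: spice jar with a green cap, 46 mm across and 106 mm tall; one of a row of three upright things between rings and air station; origin at the centre of its underside. Stays where it is.
- spice_jar_b: the other spice jar with a green cap, 46 mm across and 106 mm tall, in the same row; origin at the centre of its underside. Stays where it is.
- shaker: churn-shaped metal shaker, 64 mm across and 116 mm tall, in the same row; origin at the centre of its underside. Stays where it is.
Mind the look-alikes: they are no part of the job. Leave any purple look-alike of the small_ring alone.

How it is judged:
On the way, in this order (a step that is already met when the one before it is completed fails the run):
1. the valve lever rests half open while the small ring still stands where it was (value of joint air_valve between 0.665 and 0.905 rad and velocity of joint air_valve between -0.05 and 0.05 rad/s and distance of small_ring from where it was at the start of the episode below 0.02 m), for 0.2 s.
2. the small ring is lifted in the fingers (height (world z) of small_ring above 0.06 m and contact force between the fingers and small_ring above 0.5 N), for 0.2 s.
3. the small ring hovers over the nozzle (value of joint air_valve between 0.665 and 0.905 rad and horizontal distance between small_ring and nozzle_tip below 0.008 m and z of small_ring in the frame of nozzle_tip between 0.005 and 0.025 m and angle between small_ring's own z axis and vertical below 0.14 rad and linear speed of small_ring below 0.02 m/s and contact force between the fingers and small_ring above 0.5 N and contact force between small_ring and air_station below 0.05 N), for 0.3 s.
At the end, for the whole second after the job is handed in: Valve at 0.785 +- 0.12 rad; small ring held still in the fingers, tilted under 0.14 rad, lower rim 5 to 25 mm above the nozzle tip, axes within 8 mm, not touching the air station; other ring, tin, jars and shaker within 20 mm of where they stood (all of step 3 and distance of each of low_tin, large_ring, spice_jar, shaker, spice_jar_b from where it was at the start of the episode below 0.02 m); the arm keeps its last pose, push and grip.
It fails at once if the small ring touches the air station (contact force between small_ring and air_station above 0.3 N).
It fails at once if a jar, the shaker, the tin or the other ring is moved or knocked over (distance of any of low_tin, large_ring, spice_jar, shaker, spice_jar_b from where it was at the start of the episode above 0.03 m or angle between any of low_tin, large_ring, spice_jar, shaker, spice_jar_b's own z axis and vertical above 0.35 rad).
It also fails if it takes over 64 s, if anything falls off the work surface, if the arm or the gripper's body presses on something with over 40 N, if the wrist force passes 120 N, or if a joint passes its speed limit or range.

### The arm

A 6-joint arm with a two-finger parallel gripper is mounted at the origin on a cart in front of the work surface, level with it; the furniture and walls round the work are solid. World frame = base frame: x ahead of the robot, y to its left, z up, the work surface at z = 0. Lengths are in m, angles in rad, forces in N, time in s.
With the tool pointing down it reaches from about 0.275 to 0.75 m from the base axis. Payload 10.2 kg.
Tool frame: the origin (TCP) lies midway between the tips of the shut fingers; the grasp point (between the pads) lies 19 mm behind it (env.hold_point_z is the distance from the TCP to the grasp point, in m); x points along the fingers, z is the direction in which the jaws open and shut, and the axes are right-handed (so a half turn about x gives the same grasp; the last joint's range is limited). The gripper opens to 85 mm and grips with 20 to 120 N. Pads are 22 mm wide; open, the fingers measure 114 mm over their backs; the gripper's body (76 mm by 85 mm) begins 54 mm behind the grasp point. The pads swing forward as they close: fully open they stand 13 mm farther back than shut.
Start: joints at [-1.474, 0.313, 1.498, -0, 1.331, -0.223], TCP at [0.165, -0.498, 0.231] pointing down, gripper open.
Joint ranges: [-2.94, 2.94], [-0.97, 2.17], [0.19, 2.56], [-1.23, 4.37], [0.02, 3.11], [-2.88, 2.88]. Speed limits (rad/s): [2.39, 2.39, 3.01, 3.14, 3.14, 3.14].

### API

Orientations are given as a unit quaternion [x, y, z, w].
In Python, from bench import env, kinematics, monitor, eyes, job gives the robot as it stands. The module is installed in compiled form; this text tells all that it offers. Calls block until the motion is done:
- env.reach(position, orientation): joint-space move of the TCP to a pose.
- env.movel(position, velocity=0.15, frame=None, guard=None): straight line of the TCP; frame=None keeps the orientation; velocity is the mean speed in m/s. With guard (N) it stops when the force on the tool has changed by that much, and returns True; else False.
- env.set_joints(angles): joint-space move.
- env.release() and env.close_gripper(effort=None): open the fingers fully, or close them until they stop; effort is the grip in N (None keeps the last).
- env.hold(seconds).
- kinematics.ik(position, orientation): joint angles nearest the present ones, or None.
- monitor.sense(): the state.
- eyes.grab_frame(name): name is "scene" or "top" or "wrist"; returns a dict with "frame" (420x560x3 uint8, red, green, blue), "mtx" (3x3 intrinsics, pixels), "k1" (the pictures are not rectified: a ray, as slopes to the right and down, at radius r is drawn at 1 + k1 r^2 times it, then the intrinsics apply), "view" (4x4, takes a point from world to camera coordinates). Camera axes: x right, y down, z forward; pixel columns grow to the right and rows downward; lengths in m; the calibration is good to about 2 mm. A picture is of the moment at which its call begins. There is no depth.
A pose or a line that the arm cannot do raises env.MotionError and nothing moves.
- job.hand_in(): hands the job in, once; it reports no verdict.
The state is a dict: "clock": time; "joints": joint angles; "qvel": joint speeds; "joint_efforts": joint torques, N m; "position": TCP position; "ee_rot": TCP orientation; "contact_force": force on the tool from outside, world axes, zero at the start; "ft_torque": the same for the moment, N m; "finger_gap": opening from 0.0 (shut) to 1.0 (fully open).
Only numpy, scipy, OpenCV 4.12 (cv2) and the standard library are available. Lean on these libraries where they do the work, as an engineer would, in place of code of your own. Each camera call takes 0.05 s, during which the arm holds its last target. There are 200 camera calls.

## Working session

There is one attempt and no reset: what is moved stays moved. The work goes in short steps, each a Python script; the robot and the scene stay as the last script left them, time stands still between calls to the robot, and variables do not carry over. Pictures are saved under pics/ and viewed, and the job is handed in when it is done.

```bash
mkdir -p pics; cat > h.py <<'E'
import numpy as np, cv2
from bench import env, kinematics, monitor, eyes, job
def snap(cam,name):
    d=eyes.grab_frame(cam); cv2.imwrite(f'pics/{name}.png',d['frame'][:,:,::-1]); np.savez(f'pics/{name}.npz',**d); return d
def load(name): return dict(np.load(f'pics/{name}.npz'))
def dist(d): return np.array([float(d['k1']),0,0,0])
def plane(d,px,z):
    "pixels -> world points on height z"
    u=cv2.undistortPoints(np.array(px,float).reshape(-1,1,2),d['mtx'],dist(d)).reshape(-1,2)
    R,t=d['view'][:3,:3],d['view'][:3,3]; c=-R.T@t
    r=np.c_[u,np.ones(len(u))]@R
    return c+r*((z-c[2])/r[:,2])[:,None]
def proj(d,P):
    R,t=d['view'][:3,:3],d['view'][:3,3]
    return cv2.projectPoints(np.array(P,float).reshape(-1,3),cv2.Rodrigues(R)[0],t,d['mtx'],dist(d))[0].reshape(-1,2)
E
python3 - <<'E'
from h import *
for c in("scene","top","wrist"):
    d=snap(c,c+"0"); R=d['view'][:3,:3]; print(c,(-R.T@d['view'][:3,3]).round(3),R[2].round(3),d['k1'])
print(monitor.sense())
E
```

```text
scene [0.303 0.395 0.797] [ 0.308 -0.539 -0.784] -0.01108909913894491
top [ 0.426 -0.092  1.165] [ 0.139 -0.019 -0.99 ] -0.11288565829499833
wrist [ 0.242 -0.472  0.374] [-0.295 -0.098 -0.951] 0.02316773473695341
{'clock': 0.15, 'joints': array([-1.47441744e+00,  3.13318877e-01,  1.49822939e+00,  4.58701445e-06,
        1.33104848e+00, -2.23404282e-01]), 'qvel': array([-0.00087487, -0.0024348 , -0.00063742, -0.00159224,  0.0011457 ,
        0.00020492]), 'joint_efforts': array([ 1.30469321e-03, -4.12371397e+01, -2.59797907e+01, -1.64778598e-04,
        3.22131862e-03,  8.14115367e-06]), 'position': array([ 0.16500767, -0.49819056,  0.23088037]), 'ee_rot': array([ 0.41428444,  0.57346097, -0.41374946,  0.57299416]), 'contact_force': array([ 0.37572842, -0.48132757, -0.65043201]), 'ft_torque': array([-0.05401481,  0.01515729, -0.00317682]), 'finger_gap': 1.0052776243207084}
```

View pics/scene0.png

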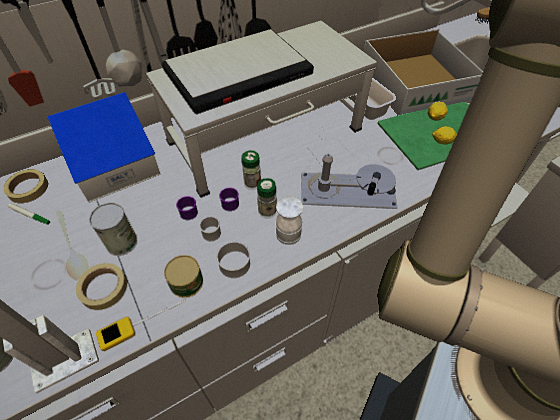

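View pics/top0.png

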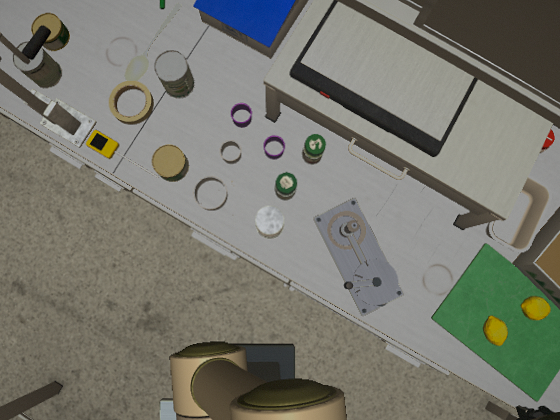

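View pics/wrist0.png

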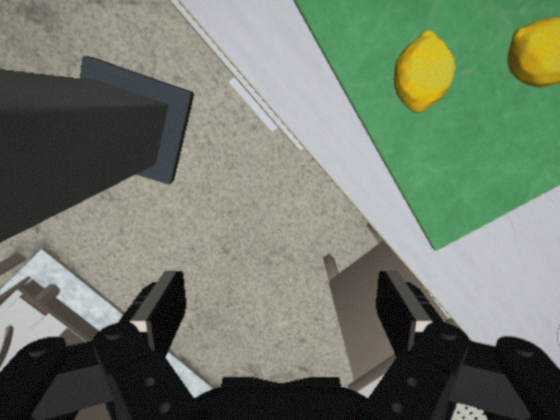

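The top view shows the small ring at about (231,153), the large ring at (211,194), the tin at (169,162), the jars at (315,147) and (287,184), and the shaker at (269,221). The nozzle is at (350,229), the hub at (376,283) and the knob at (348,285). Next I'll zoom in and measure.

```bash
python3 - <<'E'
from h import *
d=load('top0'); f=d['frame'][:,:,::-1]
a=cv2.resize(f[190:320,300:410],None,fx=4.5,fy=4.5,interpolation=cv2.INTER_CUBIC)
b=cv2.resize(f[130:240,190:280],None,fx=3.3,fy=5.3,interpolation=cv2.INTER_CUBIC)
cv2.imwrite('pics/z1.png',a)
for n,p,z in [('ring',(231,153),.04),('large',(211,194),.04),('tin',(169,162),.058),('jarA',(315,147),.106),('jarB',(287,184),.106),('shk',(269,221),.116),('noz',(350,229),.13),('hub',(376,283),.07),('knob',(348,285),.1)]+[('corner',c,.008) for c in((317,217),(351,200),(403,297),(366,316))]:
    q=plane(d,[p],z)[0]; print(n,q.round(3),np.hypot(*q[:2]).round(3))
s=load('scene0'); g=s['frame'][:,:,::-1]
cv2.imwrite('pics/z2.png',cv2.resize(g[140:300,150:410],None,fx=3,fy=3,interpolation=cv2.INTER_CUBIC))
E
```

```text
ring [0.702 0.002 0.04 ] 0.702
large [0.608 0.045 0.04 ] 0.61
tin [0.677 0.139 0.058] 0.691
jarA [ 0.701 -0.183  0.106] 0.724
jarB [ 0.62  -0.123  0.106] 0.632
shk [ 0.54  -0.085  0.116] 0.546
noz [ 0.522 -0.252  0.13 ] 0.58
hub [ 0.412 -0.316  0.07 ] 0.519
knob [ 0.408 -0.251  0.1  ] 0.479
corner [ 0.561 -0.195  0.008] 0.594
corner [ 0.601 -0.274  0.008] 0.661
corner [ 0.379 -0.39   0.008] 0.544
corner [ 0.337 -0.305  0.008] 0.454
```

View pics/z1.png

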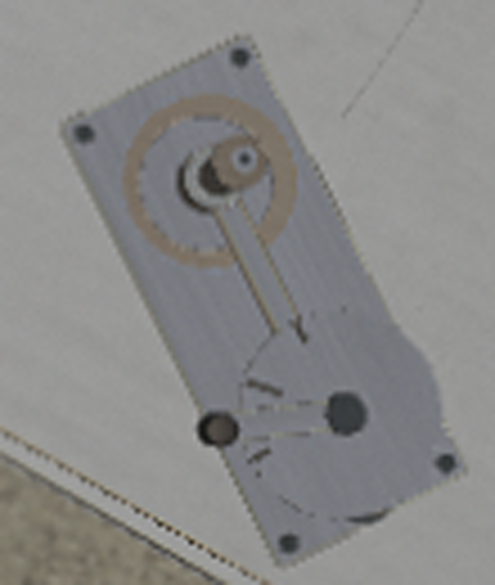

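View pics/z2.png

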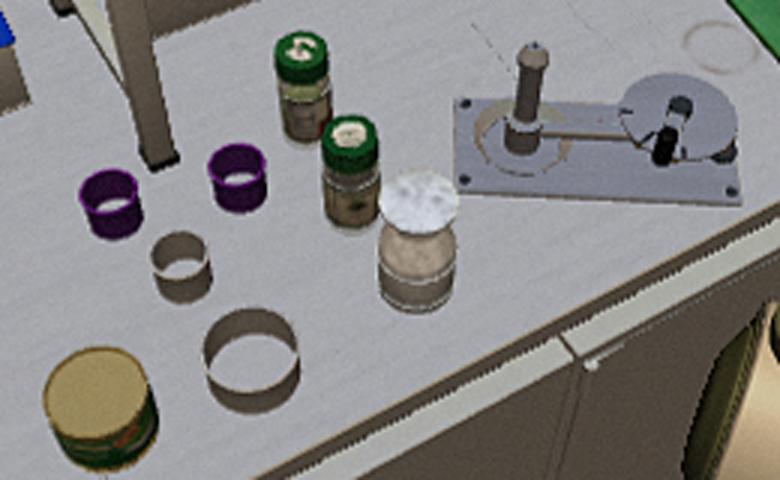

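```bash
cat >> h.py <<'E'
from scipy.spatial.transform import Rotation as Rot
def ori(a):
    "tool down, jaw axis at heading a"
    z=np.array([np.cos(a),np.sin(a),0]); x=np.array([0,0,-1.]); return Rot.from_matrix(np.c_[x,np.cross(z,x),z]).as_quat()
E
python3 - <<'E'
from h import *
d=load('top0'); P=lambda p,z:plane(d,[p],z)[0]
n=P((354.4,225.5),.13); h=P((377.1,281.8),.07); k=P((348.4,285.3),.1)
v=(n-h)[:2]; w=(k-h)[:2]
print('n,h,k',n.round(4),h.round(4),k.round(4),'dist',np.linalg.norm(v),np.linalg.norm(w))
ay=np.arctan2(v[1],v[0]); ak=np.arctan2(w[1],w[0]); ashut=ay+np.pi/2
print('station y heading',ay,'valve angle',(ashut-ak+np.pi)%(2*np.pi)-np.pi)
c=(P((317,217),.008)+P((351,200),.008)-P((403,297),.008)-P((366,316),.008))[:2]; print('plate heading',np.arctan2(c[1],c[0]))
for nm,p,z in [('purp1',(274,147),.04),('purp2',(241,114),.04),('standA',(268,78),.27),('standB',(505,220),.27)]:print(nm,P(p,z).round(3))
R=Rot.from_quat(monitor.sense()['ee_rot']).as_matrix(); print('tool',R.round(2).tolist())
w0=load('wrist0'); cam=-w0['view'][:3,:3].T@w0['view'][:3,3]; print('cam in tool',(R.T@(cam-monitor.sense()['position'])).round(3))
q0=monitor.sense()['joints']
for a in np.arange(-180,180,30):
    r=[kinematics.ik([x,y,zz],ori(np.radians(a))) for x,y,zz in [(k[0],k[1],.075),(.70,0,.01),(.70,0,.2),(n[0],n[1],.15),(n[0],n[1],.25)]]
    print(a,[None if q is None else np.array(q).round(2).tolist()[5] for q in r])
E
```

```text
n,h,k [ 0.5297 -0.2609  0.13  ] [ 0.4143 -0.3182  0.07  ] [ 0.4075 -0.2515  0.1   ] dist 0.12890374249047803 0.06707966417823842
station y heading 0.46118274756260796 valve angle 0.359714178386191
plate heading 0.4689948177052904
purp1 [ 0.717 -0.095  0.04 ]
purp2 [ 0.794 -0.019  0.04 ]
standA [ 0.789 -0.083  0.27 ]
standB [ 0.526 -0.517  0.27 ]
tool [[-0.0, 0.95, 0.31], [0.0, 0.31, -0.95], [-1.0, 0.0, -0.0]]
cam in tool [-0.143  0.081 -0.001]
-180 [2.34, None, None, 2.49, 2.49]
-150 [1.82, 2.45, 2.45, 1.96, 1.96]
-120 [1.3, 1.93, 1.93, 1.44, 1.44]
-90 [0.77, 1.4, 1.4, 0.91, 0.91]
-60 [0.25, 0.88, 0.88, 0.39, 0.39]
-30 [-0.27, 0.36, 0.36, -0.13, -0.13]
0 [-0.8, -0.17, -0.17, -0.66, -0.66]
30 [-1.32, -0.69, -0.69, -1.18, -1.18]
60 [-1.85, -1.21, -1.21, -1.7, -1.7]
90 [-2.37, -1.74, -1.74, -2.23, -2.23]
120 [None, -2.26, -2.26, -2.75, -2.75]
150 [2.87, -2.78, -2.78, None, None]
```

```bash
python3 - <<'E'
from h import *
env.reach([.4075,-.2515,.23],ori(np.radians(5.5)))
d=snap('wrist','w1'); print(monitor.sense()['position'],monitor.sense()['clock'])
print(proj(d,[[.4075,-.2515,.1],[.4143,-.3182,.07],[.5297,-.2609,.13]]).round(0))
E
```

```text
[ 0.40710887 -0.25240174  0.22995186] 1.5
[[279. 197.]
 [280. 253.]
 [432. 233.]]
```

View pics/w1.png

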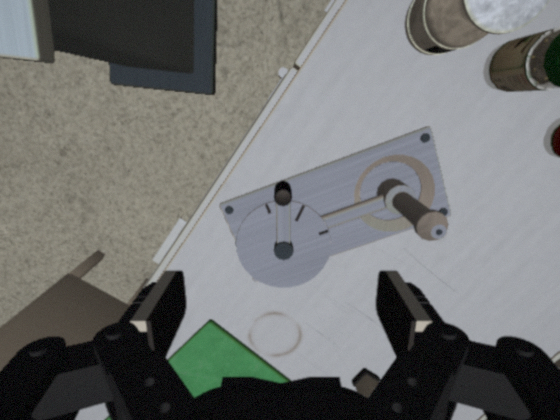

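The wrist view shows the knob top at about (283,187), the hub top at (284,250) and the nozzle tip at about (438,231). The dial's middle mark is at (300,212).

```bash
python3 - <<'E'
from h import *
d=load('w1'); f=d['frame'][:,:,::-1]
cv2.imwrite('pics/z3.png',cv2.resize(f[170:300,220:350],None,fx=4.5,fy=4.5,interpolation=cv2.INTER_CUBIC))
cv2.imwrite('pics/z4.png',cv2.resize(f[190:270,390:470],None,fx=6,fy=6,interpolation=cv2.INTER_CUBIC))
P=lambda p,z:plane(d,[p],z)[0]
n=P((438.5,231),.13);h=P((284,250),.07);k=P((283,187),.1)
print(n,h,k,np.linalg.norm((n-h)[:2]),np.linalg.norm((k-h)[:2]))
E
```

```text
[ 0.5342591  -0.25834302  0.13      ] [ 0.4181019  -0.31467378  0.07      ] [ 0.40980923 -0.24199044  0.1       ] 0.12909551126137045 0.07315488226310568
```

View pics/z3.png

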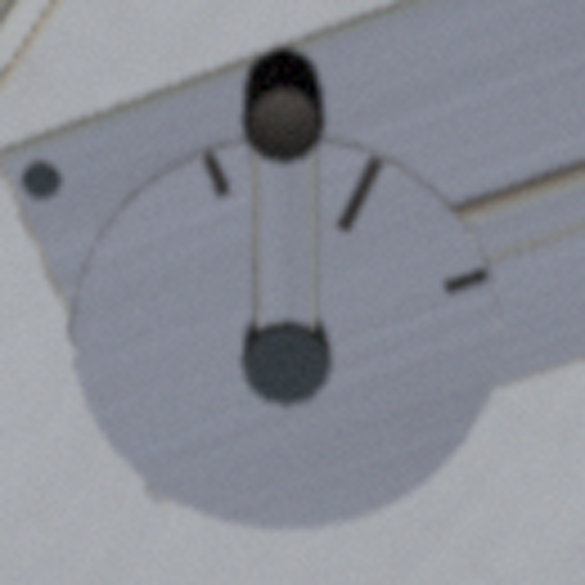

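View pics/z4.png

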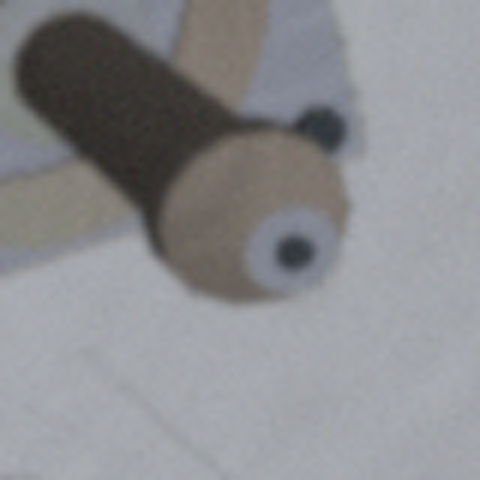

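```bash
cat > valve.py <<'E'
from h import *
d=load('w1'); t=load('top0')
def avg(pw,pt,z): 
    a,b=plane(d,[pw],z)[0],plane(t,[pt],z)[0]; print(a.round(4),b.round(4)); return (a+b)/2
n=avg((438.8,232),(354.4,225.5),.13);h=avg((283.6,250.4),(377.1,281.8),.07);k=avg((283.3,197.1),(348.4,285.3),.1)
ay=np.arctan2(*(n-h)[1::-1]); ak=np.arctan2(*(k-h)[1::-1])
print('|nh|',np.linalg.norm((n-h)[:2]),'|kh|',np.linalg.norm((k-h)[:2]),'ay',ay,'valve',ay+np.pi/2-ak)
np.savez('st.npz',n=n,h=h,k=k,ay=ay,ak=ak)
Z=.076
def at(a,z): return np.r_[h[:2]+.065*np.array([np.cos(a),np.sin(a)]),z]
env.movel(at(ak,.15),frame=ori(ak-np.pi/2))
print('guard',env.movel(at(ak,Z),velocity=.06,guard=8))
env.close_gripper(20); s=monitor.sense(); print('gap',s['finger_gap'],s['contact_force'])
tgt=ay+np.pi/2-.785
for a in np.linspace(ak,tgt,8)[1:]: env.movel(at(a,Z),velocity=.04,frame=ori(a-np.pi/2))
env.hold(.2); s=monitor.sense(); print('pos',s['position'],at(tgt,Z),s['contact_force'])
env.release(); env.hold(.2)
env.movel(at(tgt,.23)); snap('wrist','w2'); print(monitor.sense()['clock'])
E
python3 valve.py; python3 - <<'E'
from h import *
f=load('w2')['frame'][:,:,::-1]
cv2.imwrite('pics/z5.png',cv2.resize(f[150:300,200:470],None,fx=2.9,fy=2.9,interpolation=cv2.INTER_CUBIC))
E
```

```text
[ 0.5347 -0.2592  0.13  ] [ 0.5297 -0.2609  0.13  ]
[ 0.4177 -0.3152  0.07  ] [ 0.4143 -0.3182  0.07  ]
[ 0.4109 -0.2509  0.1   ] [ 0.4075 -0.2515  0.1   ]
|nh| 0.1292820503479934 |kh| 0.06585622086610549 ay 0.45384632987073104 valve 0.35036762042465197
guard False
gap 0.179810967278829 [-0.83637598  0.17424097  0.51710253]
pos [ 0.43715    -0.2552342   0.07605345] [ 0.43715044 -0.25521579  0.076     ] [0.78955323 1.79515797 3.02626498]
8.2583
```

View pics/z5.png

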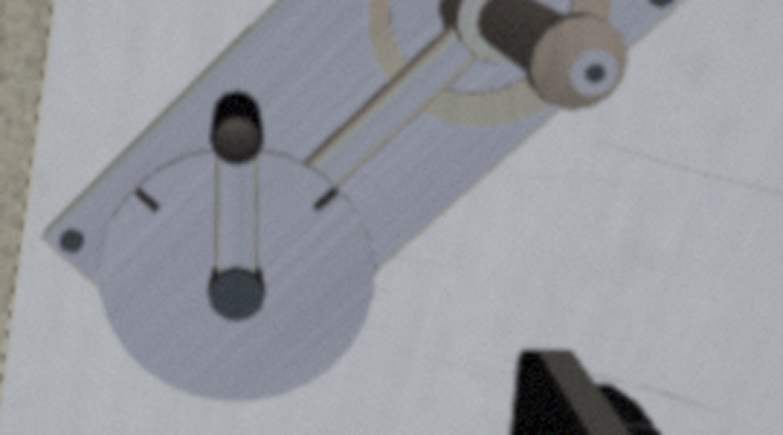

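The lever now covers the middle mark, with the short marks symmetric about it. Next I'll move above the ring.

```bash
python3 - <<'E'
from h import *
d=load('w2'); P=lambda u,v,z:plane(d,[(200+u/2.9,150+v/2.9)],z)[0]
n,h,k=P(596,73,.13),P(236,292,.07),P(237,138,.1)
v=(n-h)[:2];w=(k-h)[:2];print(n,h,k,'valve',np.arctan2(v[1],v[0])+np.pi/2-np.arctan2(w[1],w[0]))
env.movel([.70,0,.23],velocity=.2,frame=ori(np.radians(60)))
d=snap('wrist','w3'); f=d['frame'][:,:,::-1]
print(proj(d,[[.70,0,.04],[.7,0,0]]),monitor.sense()['clock'])
E
```

```text
[ 0.53472822 -0.25930122  0.13      ] [ 0.41811858 -0.31492552  0.07      ] [ 0.43918178 -0.25416536  0.1       ] valve 0.7787868122306352
[[279.55090733 180.39122118]
 [279.67479072 172.30980229]] 10.2917
```

View pics/w3.png

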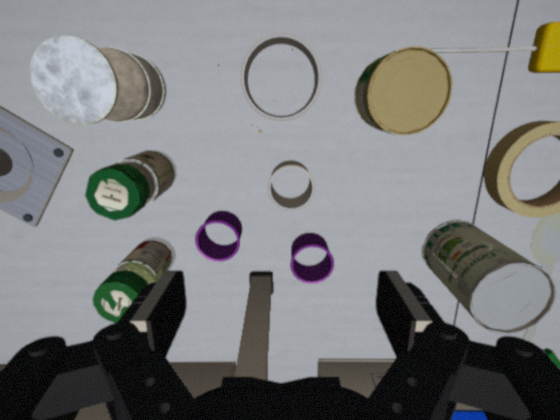

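The small ring's upper rim is centred at about (290,187). The purple look-alikes are at (219,237) and (312,258). I'll measure it in a zoomed crop.

```bash
python3 - <<'E'
from h import *
d=load('w3'); f=d['frame'][:,:,::-1]
cv2.imwrite('pics/z6.png',cv2.resize(f[150:220,255:325],None,fx=8,fy=8,interpolation=cv2.INTER_CUBIC))
E
```

```text
(no output)
```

View pics/z6.png

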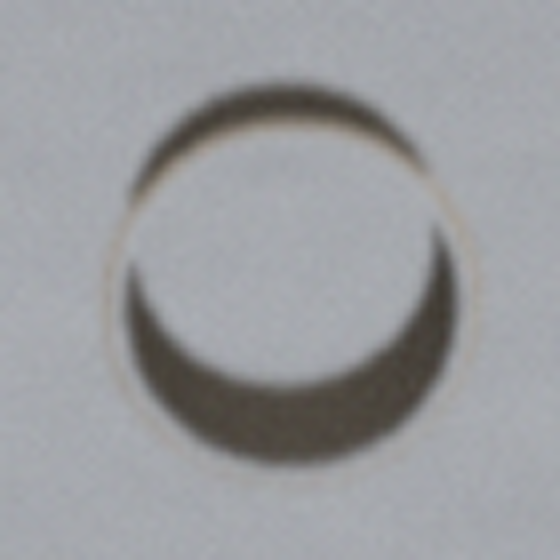

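```bash
python3 - <<'E'
from h import *
d=load('w3'); c=plane(d,[(291.4,187.8)],.04)[0]
e=plane(d,[(255+103/8,187.8),(255+480/8,187.8)],.04); print('ring',c,'dia',np.linalg.norm(e[0]-e[1]))
p=(c+[.702,.002,.04])/2; q=ori(np.radians(60)); print(p)
env.movel([p[0],p[1],.10],frame=q); d=snap('wrist','w4'); snap('scene','s4')
print(proj(d,[c]),monitor.sense()['clock'])
E
```

```text
ring [0.7129898  0.00672305 0.04      ] dia 0.04900572271787161
[0.7074949  0.00436153 0.04      ]
[[285.19105032 229.61425558]] 11.4083
```

View pics/w4.png

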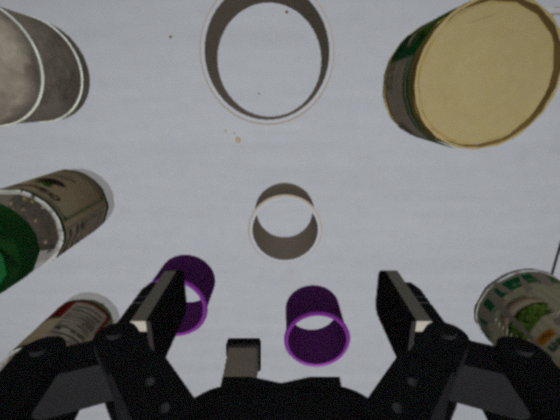

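```bash
python3 - <<'E'
from h import *
d=load('w4'); f=d['frame'][:,:,::-1]; t=load('top0'); g=t['frame'][:,:,::-1]
a=cv2.resize(f[170:280,230:340],(500,500),interpolation=cv2.INTER_CUBIC); b=cv2.resize(g[138:168,216:246],(290,290),interpolation=cv2.INTER_CUBIC)
o=np.zeros((500,790,3),np.uint8); o[:,:500]=a; o[:290,500:]=b; cv2.imwrite('pics/z7.png',o)
E
```

```text
(no output)
```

View pics/z7.png

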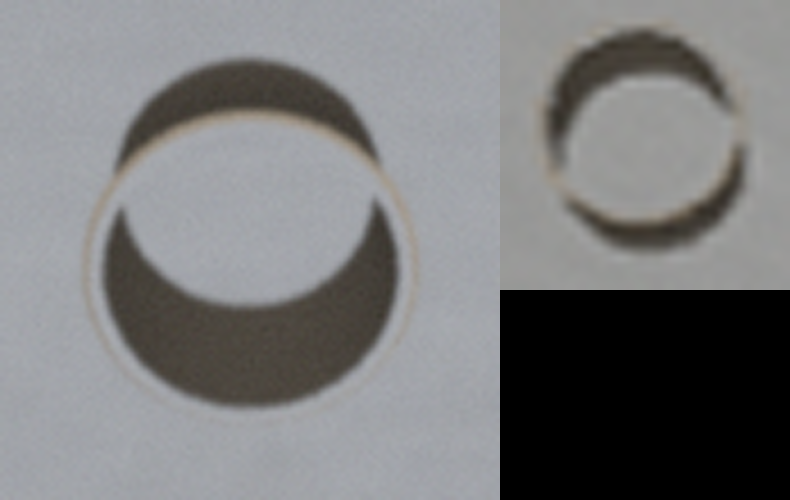

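```bash
python3 - <<'E'
from h import *
a=plane(load('w4'),[(285,228.6)],.04)[0]; b=plane(load('top0'),[(230.5,150.7)],.04)[0]; print(a,b)
p=.6*a+.4*b; print(p)
env.movel([p[0],p[1],.10],velocity=.05)
print('guard',env.movel([p[0],p[1],.006],velocity=.06,guard=8))
env.close_gripper(40); s=monitor.sense(); print('gap mm',s['finger_gap']*85,s['contact_force'],s['position'])
env.movel([p[0],p[1],.21],velocity=.12); env.hold(.2)
s=monitor.sense(); print(s['finger_gap']*85,s['contact_force'],s['clock'])
snap('wrist','w5'); snap('scene','s5'); np.save('p.npy',p)
E
```

```text
[0.71229671 0.0069724  0.04      ] [0.7076457  0.00344355 0.04      ]
[0.71043631 0.00556086 0.04      ]
guard False
gap mm 47.56112841248971 [-0.47733718 -0.09772285  3.64847648] [0.7106698  0.00545888 0.0064294 ]
47.269693967352126 [ 0.53397165 -0.49256111 -0.02451447] 15.8667
```

View pics/w5.png

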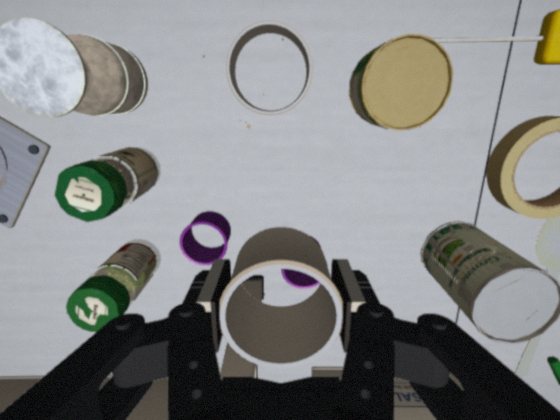

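View pics/s5.png

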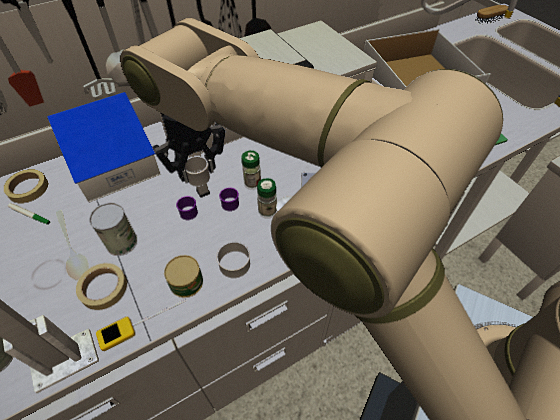

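```bash
python3 - <<'E'
from h import *
d=load('w5'); s=monitor.sense(); r=plane(d,[(282,313)],s['position'][2]+.034)[0]; e=plane(d,[(219,313),(345,313)],s['position'][2]+.034)
print('ring-tcp',r-s['position'],'dia',np.linalg.norm(e[0]-e[1]))
n=np.load('st.npz')['n']; print(n)
env.movel([n[0],n[1],.21],velocity=.12); env.hold(.2)
d=snap('wrist','w6'); snap('scene','s6'); snap('top','t6'); s=monitor.sense(); print(s['position'],s['finger_gap']*85,s['clock'])
print(proj(d,[[.5347,-.2592,.13],n]))
E
```

```text
ring-tcp [0.00041501 0.00222048 0.034     ] dia 0.048626823577507486
[ 0.53221121 -0.26000363  0.13      ]
[ 0.53223899 -0.25996386  0.21000379] 47.22664783081381 19.1333
[[280.98037841 218.34362703]
 [278.2739975  216.03707629]]
```

View pics/w6.png

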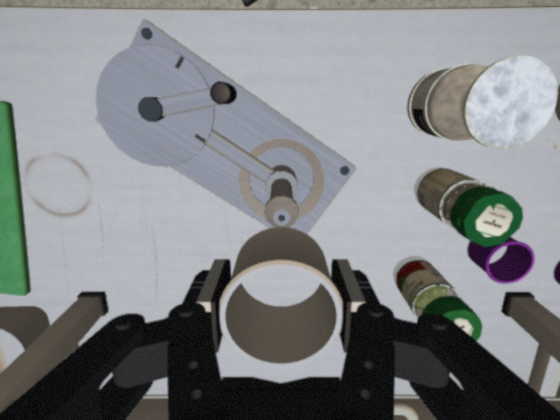

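View pics/s6.png

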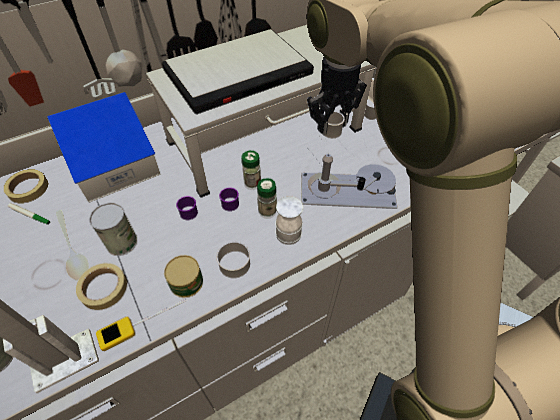

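View pics/t6.png

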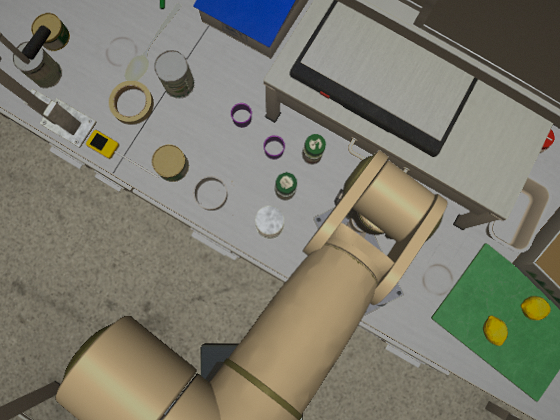

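The wrist view has the nozzle tip at about (282,216.5) and the held ring's upper rim centred at (282,313). The scene view shows the ring at (335,122) above the nozzle at (327,158), and nothing else has moved.

```bash
python3 - <<'E'
from h import *
d=load('w6'); s=monitor.sense()
n=plane(d,[(282,216.5)],.13)[0]; r=plane(d,[(282,313)],s['position'][2]+.034)[0]
print('noz',n,'ring',r,'diff',(n-r)[:2])
f=d['frame'][:,:,::-1]; g=load('s6')['frame'][:,:,::-1]
o=np.zeros((540,800,3),np.uint8)
o[:,:400]=cv2.resize(f[195:375,210:350],(400,540),interpolation=cv2.INTER_CUBIC)
o[:,400:]=cv2.resize(g[95:203,300:380],(400,540),interpolation=cv2.INTER_CUBIC); cv2.imwrite('pics/z8.png',o)
E
```

```text
noz [ 0.53384761 -0.25786659  0.13      ] ring [ 0.53280178 -0.2577341   0.24400379] diff [ 0.00104583 -0.00013249]
```

View pics/z8.png

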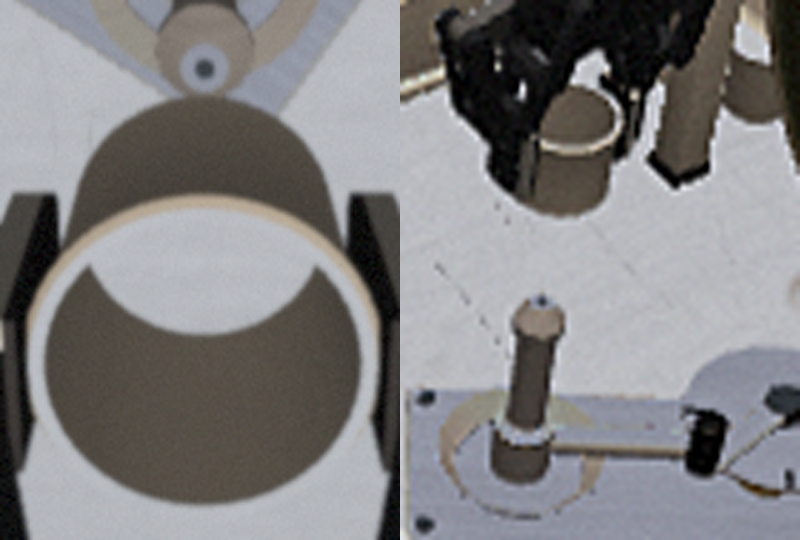

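```bash
python3 - <<'E'
from h import *
env.movel([.5331,-.2600,.152],velocity=.05); env.hold(.4)
d=snap('wrist','w7'); e=snap('scene','s7'); s=monitor.sense(); print(s['position'],s['finger_gap']*85,s['contact_force'],s['clock'])
print('scene noz',plane(load('s6'),[(328.2,155)],.13))
f=d['frame'][:,:,::-1]; g=e['frame'][:,:,::-1]
o=np.zeros((540,800,3),np.uint8)
o[:,:400]=cv2.resize(f[195:375,210:350],(400,540),interpolation=cv2.INTER_CUBIC)
o[:,400:]=cv2.resize(g[115:196,300:360],(400,540),interpolation=cv2.INTER_CUBIC); cv2.imwrite('pics/z9.png',o)
E
```

```text
[ 0.533075   -0.25999005  0.15199753] 47.43817434853299 [-0.52193737  0.32925305 -0.67255841] 20.9417
scene noz [[ 0.53126418 -0.25722056  0.13      ]]
```

View pics/z9.png

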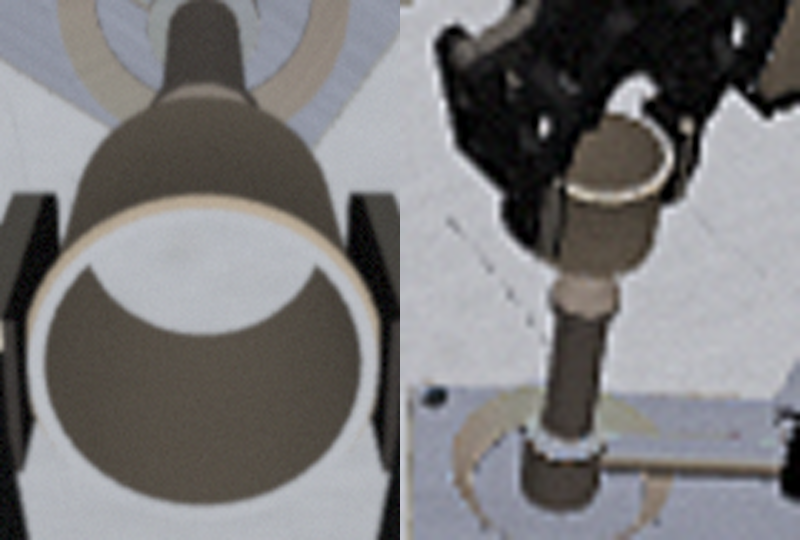

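View pics/w7.png

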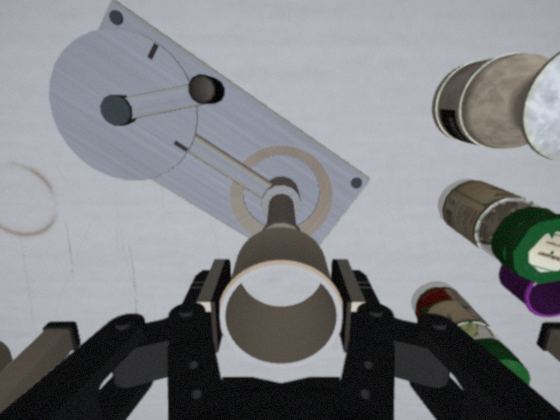

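```bash
python3 - <<'E'
from h import *
d=load('s7'); a=np.linspace(0,2*np.pi,200)
for c in [(.5313,-.2572),(.5331,-.258),(.5393,-.2572),(.5313,-.2492)]:
    C=lambda r,z:proj(d,np.c_[c[0]+r*np.cos(a),c[1]+r*np.sin(a),0*a+z])
    u,l=C(.0245,.186),C(.0225,.146)
    print(c,'upper right',u[:,0].max().round(1),'bottom',u[:,1].max().round(1),'top',u[:,1].min().round(1),'lower rim right',l[:,0].max().round(1),'bottom',l[:,1].max().round(1))
w=load('w7'); P=monitor.sense()['position']
print('ring',plane(w,[(281.4,313.5)],P[2]+.034))
v=[plane(w,[p],z)[0] for p,z in (((117,109.5),.07),((207,90),.1))]; print(v); k=v[1]-v[0]; print('valve', .459+np.pi/2-np.arctan2(k[1],k[0]), np.linalg.norm(k[:2]))
E
```

```text
(0.5313, -0.2572) upper right 341.3 bottom 144.9 top 130.6 lower rim right 338.3 bottom 156.8
(0.5331, -0.258) upper right 340.7 bottom 144.4 top 130.1 lower rim right 337.7 bottom 156.4
(0.5393, -0.2572) upper right 338.1 bottom 143.7 top 129.5 lower rim right 335.2 bottom 155.7
(0.5313, -0.2492) upper right 339.9 bottom 147.0 top 132.6 lower rim right 336.9 bottom 158.9
ring [[ 0.53375084 -0.25818038  0.18599753]]
[array([ 0.41797113, -0.31439277,  0.07      ]), array([ 0.44070828, -0.25206351,  0.1       ])]
valve 0.8087903971891592 0.06634693383299035
```

The scene view agrees: the ring edges measure 340.8 / 145 / 338.7 / 156.7 px, against 341.3 / 144.9 / 338.3 / 156.8 px predicted for a ring centred on the nozzle with its rim at 146 mm. That is within about 1–2 mm, so I'm handing in.

```bash
python3 - <<'E'
from h import *
env.hold(.5); s=monitor.sense(); print(s['position'],np.abs(s['qvel']).max(),s['finger_gap']*85,s['clock']); job.hand_in()
E
```

```text
[ 0.53310611 -0.2600299   0.15203177] 0.0013192161732556954 47.13028750716799 21.4417
the job is handed in; nothing more can be done
```

I turned the valve to half open, carried the small ring over the jars and shaker, and handed in with the gripper holding it still over the nozzle. No verdict is reported, so this rests on my own checks.

- **Valve:** I gripped the knob and took it round its arc. The lever covers the middle mark. It measured 0.78 rad just after release and 0.81 rad at the end, within the 0.665–0.905 limits.
- **Ring:** The gripper is open 47 mm on the ring. The lower rim is at about 146 mm, 16 mm above the nozzle tip. The wrist and scene cameras each put the ring's axis within about 1–2 mm of the nozzle's. It looked level in the pictures, but I did not measure the tilt.
- **Other objects:** The jars, shaker, tin, large ring and purple rings looked unmoved in the later pictures, though I did not measure them again. The force readings showed no sign of a collision, and the clock read 21.4 s.
- **Disagreements:** The wrist and top cameras differed by about 5 mm on absolute positions, so I averaged them and did the final centring from the wrist view alone. My first reading of the ring's place was about 6 mm off, and I corrected it before the grasp.

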